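Close and lock away the screw tubs

TASK

Pull the lock pin out of the rack and stand it fully down in its wooden block, then swing the keeper bar well open. Put every white screw tub standing on the bench upright into the rack, one to a bay (any bay), and press every black lid down until it is fully home; only then swing the bar shut over them as far as it goes and push the pin back down through the bar's end hole into the post until its collar rests on the bar. Let go of everything and leave the other things on the bench where they are.

Things in the scene. Friction and masses are not known exactly. Their poses are not given: they have to be found in the camera images.
- rack: Low grey rack with dark wooden bay walls, fixed to the bench, 405 mm long (y) by 78 mm deep (x). Origin: underside, z up; y runs from the bar's pivot post to the square pin post. Four bays in a row, 66 mm square inside, centred at y = -100, -30, 40 and 110 mm (x = 0); their floor is 12 mm above the bench, their walls 4 mm thick and 40 mm high above the floor.
- rack_pivot (a point): Upright axis of the keeper bar's pivot, at the height of the bar's underside (112 mm above the bench), 180 mm from the rack's origin towards -y. The bar is flat aluminium, 28 mm wide, 8 mm thick, reaching 372 mm from here, with a 14 mm hole through its square end, 352 mm from here.
- rack_hole (a point): Mouth of the vertical hole in the top of the wooden pin post (44 mm square, top 110 mm above the bench), at the rack's +y end: hole 14 mm wide, 50 mm deep. With the bar shut its end hole, also 14 mm, stands straight above, and the bar's top is 10 mm above this point.
- bar (a joint): Angle of the keeper bar, rad: 0 = shut (as at the start), along the rack's +y over the tubs, against its stop; 1.57 = open (limit 1.6), along the rack's +x. It turns level about its pivot, stays where it is left, and needs about 2 N at the knob. Its underside (112 mm above the bench) clears tubs in the rack by 4 mm if their lids are home; a raised lid blocks it.
- bar_knob (a point): On the bar's upright black knob, 24 mm across, 40 mm tall, 110 mm from the pivot; this point is 22 mm above the bar's top (the knob's top is 18 mm higher).
- block: Dark hardwood parking block for the lock pin, a 60 mm cube, fixed to the bench. Origin: centre of its underside. The hole in the middle of its top is 14 mm wide and 53 mm deep.
- pin: Loose steel lock pin, 94 mm long, z towards its head. Origin: centre of its lower tip. Shaft 10 mm across, 50 mm long, tapered tip; then a collar 28 mm across (50 to 56 mm from the tip); then a round grip 18 mm across (56 to 94 mm). It starts home in the rack: collar on the bar, tip 70 mm above the bench. Home in the block its collar rests on the top, tip 10 mm above the bench.
- tub1: Round white plastic screw tub, 55 mm across and 84 mm tall to its shoulder (foot narrowed to 48 mm), about 0.25 kg, heavy at the bottom, standing on the bench. Origin: centre of its underside, z up. Black lid on top. May be absent.
- lid1 (a joint): How far the lid of tub1 has been pressed down, m: 0.012 = fully home, on the shoulder; it starts 5.5 to 11 mm above that. The black lid is 53 mm across and 12 mm thick; its top is 108 mm above the tub's origin less this value (96 mm when home). It slides stiffly (about 6 N) and stays where it is left.
- tub2: Round white plastic screw tub, 55 mm across and 84 mm tall to its shoulder (foot narrowed to 48 mm), about 0.25 kg, heavy at the bottom, standing on the bench. Origin: centre of its underside, z up. Black lid on top. May be absent.
- lid2 (a joint): How far the lid of tub2 has been pressed down, m: 0.012 = fully home, on the shoulder; it starts 5.5 to 11 mm above that. The black lid is 53 mm across and 12 mm thick; its top is 108 mm above the tub's origin less this value (96 mm when home). It slides stiffly (about 6 N) and stays where it is left.
- tub3: Round white plastic screw tub, 55 mm across and 84 mm tall to its shoulder (foot narrowed to 48 mm), about 0.25 kg, heavy at the bottom, standing on the bench. Origin: centre of its underside, z up. Black lid on top. May be absent.
- lid3 (a joint): How far the lid of tub3 has been pressed down, m: 0.012 = fully home, on the shoulder; it starts 5.5 to 11 mm above that. The black lid is 53 mm across and 12 mm thick; its top is 108 mm above the tub's origin less this value (96 mm when home). It slides stiffly (about 6 N) and stays where it is left.
- tub4: Round white plastic screw tub, 55 mm across and 84 mm tall to its shoulder (foot narrowed to 48 mm), about 0.25 kg, heavy at the bottom, standing on the bench. Origin: centre of its underside, z up. Black lid on top. May be absent.
- lid4 (a joint): How far the lid of tub4 has been pressed down, m: 0.012 = fully home, on the shoulder; it starts 5.5 to 11 mm above that. The black lid is 53 mm across and 12 mm thick; its top is 108 mm above the tub's origin less this value (96 mm when home). It slides stiffly (about 6 N) and stays where it is left.
- tape: Bystander: black tape measure, 70 x 45 x 62 mm. Leave alone.
- driver: Bystander: screwdriver lying down. Leave alone.
- carton: Bystander: cardboard carton, 120 x 90 x 50 mm. Leave alone.
- offcut: Bystander: wooden offcut, 160 x 70 x 20 mm. Leave alone.
- glue: Bystander: glue bottle, 60 mm across, 160 mm tall. Leave alone.
- brick: Bystander: grey sanding block, 100 x 50 x 30 mm. Leave alone.

How it is judged:
By the outcome, as a careful person would: the job done as asked, in the order asked, and still so for the second after the job is handed in, with the robot touching nothing.
Of tub1, tub2, tub3, tub4 only 2 to 4 are there at a start; the rules pass over those that are not, and their reading is None.
At some moment in a run one of tub1, tub2, tub3, tub4 may be knocked a few centimetres aside while the robot is not near it.
It also fails if it takes over 210 s, if anything falls off the work surface, if the arm or the gripper's body presses on something with over 40 N, if the wrist force passes 120 N, or if a joint passes its speed limit or range.

ROBOT

A 6-joint arm with a two-finger parallel gripper is mounted at the origin on the work surface. World frame = base frame: x ahead of the robot, y to its left, z up, the work surface at z = 0. Lengths are in mm, angles in degrees, forces in N, time in s.
With the tool pointing down it reaches from about 300 to 850 mm from the base axis. Payload 4.2 kg.
Tool frame: the origin (TCP) lies midway between the tips of the shut fingers; the grasp point (between the pads) lies 19 mm behind it; z points along the fingers, y is the line along which they close (so a half turn about z gives the same grasp; the last joint's range is limited). The gripper opens to 91 mm and grips with 3 to 60 N. Pads are 32 mm wide; open, the fingers measure 118 mm over their backs; the gripper's body (76 mm by 178 mm) begins 60 mm behind the grasp point.
Start: joints at [71.448, 18.312, 89.639, -0, 72.044, -1.146], TCP at [172.013, 548.685, 213.976] pointing down, gripper open.
Joint ranges: [-177.97, 177.97], [-48.28, 115.42], [12.27, 149.76], [-77.06, 257.06], [2.81, 150.46], [-146.56, 146.56]. Speed limits (degrees/s): [147.25, 147.25, 180, 180, 180, 180].

INTERFACE

Orientations are given as [roll, pitch, yaw] about the fixed x, y, z axes, in that order (R = Rz(yaw) Ry(pitch) Rx(roll)).
In Python, from workcell import state, grab_frame, camera_model, workorder gives the robot as it stands.
- The arm moves only by the tool carry_out, never from a script. Its argument "commands" is a list of rows, each a list of 7 numbers: the turn, a rotation vector about the tool's x, y, z in degrees, then the shift along the tool's x, y, z in mm, then the opening, from -1 (shut) to 1 (fully open). In form: [[ax, ay, az, dx, dy, dz, hand], ...]. A call has 1 to 20 rows; each row is the pose to reach, as a shift and turn from the pose commanded when the call began, along the tool's axes at that moment; what a row does not reach only later rows make up. A row lasts 1/10 s, in which the tool goes at most 50 mm and 8.59 degrees, less where a joint would pass 70% of its speed; a pose out of reach is approached as far as the arm can. A call with a gripper value outside its range is refused whole. The fingers move at their own pace and stop on an object; "force" is the grip in N (left out, the last holds). Time passes only in rows, so rows that repeat a pose let the fingers close. It gives the time, the measured TCP pose, the force, the opening and the grip force at its end, in the units of the state.
- state(): the state, without advancing time (a new reading comes with each control period).
- grab_frame(name): name is "side" or "top"; returns the picture (420x560x3 uint8, red, green, blue); there is no depth.
- camera_model(name): a dict with "fx", "fy", "cx", "cy" (pixels), "dist" ([k1, k2, p1, p2, k3] as OpenCV has them; the pictures are not rectified), "origin" and "rotation" of the camera in the world. Camera axes: x right, y up, looking along -z (the intrinsics and any distortion apply to the point x, -y, -z); pixel columns grow to the right and rows downward; lengths in mm; the calibration is good to about 2 mm. A picture is of the moment at which its call begins. camera_model takes no time and is no camera call.
- workorder.job_done(): hands the job in; it is judged then, once.
The state is a dict: "time_s": time; "qpos": joint angles; "qvel": joint speeds; "effort": joint torques, N m; "ee_pos": TCP position; "ee_rot": TCP orientation; "force": force on the tool from outside, world axes, zero at the start; "torque": the same for the moment, N m; "gripper_width": finger opening in mm; "gripper_force": force on a finger pad.
Only numpy, scipy, OpenCV 4.12 (cv2) and the standard library are available. Lean on these libraries where they do the work, as an engineer would, in place of code of your own. Each camera call takes 0.05 s, during which the arm holds its last target. There are 200 camera calls.

## Working session

There is one attempt and no reset: what is moved stays moved. The work goes in short steps, Python scripts to look and compute and a tool call to move; the robot and the scene stay as the last step left them, time stands still between calls to the robot, and variables do not carry over. Pictures are saved under pics/ and viewed, at most 14 in all, crops included, and the job is handed in when it is done.

Besides the shell and the picture viewer there is one more tool, called as name(argument=value, ...), one argument or row to a line, values as JSON. carry_out: Moves the arm, as the interface text tells. Its arguments: {"type":"object","properties":{"commands":{"type":"array"},"force":{"type":"number"}},"required":["commands"]}

```bash
mkdir -p pics; ls
python3 - <<'E'
from workcell import *
import cv2
for n in("side","top"):
    im=grab_frame(n); cv2.imwrite(f"pics/{n}0.png",cv2.resize(im[:,:,::-1],(800,600),interpolation=cv2.INTER_CUBIC))
    print({k:(v if isinstance(v,(int,float)) else [list(r) if hasattr(r,'__len__') else r for r in v]) for k,v in camera_model(n).items()})
print(state())
E
```

```text
pics
{'fx': 504.0354706353002, 'fy': 504.0354706353002, 'cx': 280.08190471345745, 'cy': 212.20594047784508, 'dist': [np.float64(0.04833763595153312), np.float64(0.0), np.float64(0.0), np.float64(0.0), np.float64(0.0)], 'origin': [np.float64(305.1770510600892), np.float64(1316.1102691937447), np.float64(1159.5244753249876)], 'rotation': [np.float64(50.83418267389122), np.float64(-0.7449566960477474), np.float64(-171.20472675032607)]}
{'fx': 513.0778820383333, 'fy': 513.0778820383333, 'cx': 277.5422810734472, 'cy': 204.23079339886644, 'dist': [np.float64(-0.1764914658572334), np.float64(0.0), np.float64(0.0), np.float64(0.0), np.float64(0.0)], 'origin': [np.float64(388.38106686623416), np.float64(23.989074170550058), np.float64(1579.0660108386348)], 'rotation': [np.float64(4.8754338974406615), np.float64(-0.6872379757705498), np.float64(-90.40905190550657)]}
{'time_s': 0.1, 'qpos': array([ 7.14471538e+01,  1.83468159e+01,  8.97005600e+01,  1.03343852e-03,
        7.20441274e+01, -1.14495306e+00]), 'qvel': array([ 0.03037896, -0.05880927, -0.12749079,  0.01773794, -0.06477992,
        0.04640974]), 'effort': array([-1.47997125e-03, -4.13338709e+01, -2.32506055e+01,  7.27252266e-02,
        4.22203413e-02, -5.28374767e-05]), 'ee_pos': array([171.86085719, 548.22914405, 213.20825925]), 'ee_rot': array([-1.79908535e+02, -2.81080372e-03,  1.62591785e+02]), 'force': array([-0.35469864,  0.80827929, -0.86838056]), 'torque': array([-0.03081533, -0.00480818,  0.01914122]), 'gripper_force': 0.0, 'gripper_width': 91.27956703740568}
```

View pics/side0.png

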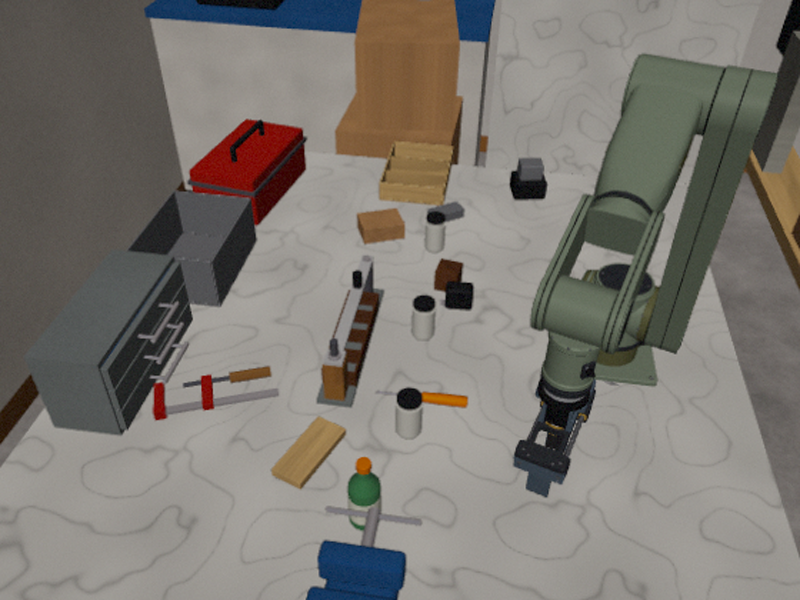

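View pics/top0.png

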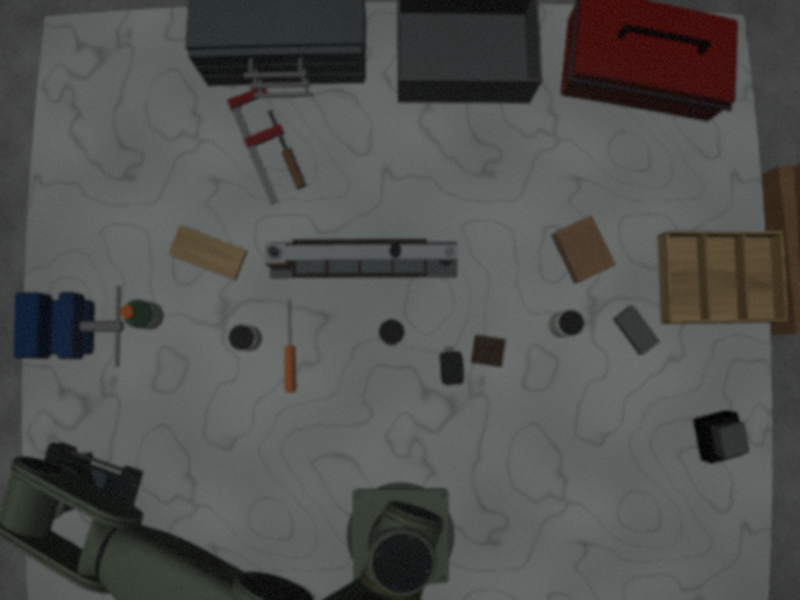

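Three tubs are visible. In the 800×600 views their lids are at top (243,337), (391,331), (571,322) and side (409,400), (424,304), (436,218). The rack has the bar along image-right. The block is at top (488,350). I'll enlarge these.

```bash
cat > h.py <<'E'
import numpy as np, cv2
from workcell import *
from scipy.spatial.transform import Rotation as R
from scipy.optimize import least_squares
def cam(n):
    c=camera_model(n); Rm=R.from_euler('xyz',c['rotation'],degrees=True).as_matrix()
    K=np.array([[c['fx'],0,c['cx']],[0,c['fy'],c['cy']],[0,0,1]]); return np.array(c['origin']),Rm,K,np.array(c['dist'],float)
def ray(n,u,v):
    o,Rm,K,d=cam(n); p=cv2.undistortPoints(np.array([[[u,v]]],float),K,d)[0,0]
    r=Rm@np.array([p[0],-p[1],-1]); return o,r/np.linalg.norm(r)
def proj(n,P):
    o,Rm,K,d=cam(n); q=(np.atleast_2d(P)-o)@Rm; q=q*[1,-1,-1]
    return cv2.projectPoints(q,np.zeros(3),np.zeros(3),K,d)[0][:,0]
def atz(n,u,v,z):
    o,r=ray(n,u,v); return o+r*(z-o[2])/r[2]
def tri(a,b):  # a=side uv, b=top uv -> point, gap
    o1,r1=ray('side',*a);o2,r2=ray('top',*b)
    s=np.linalg.lstsq(np.c_[r1,-r2],o2-o1,rcond=None)[0]; p,q=o1+s[0]*r1,o2+s[1]*r2
    return (p+q)/2,np.linalg.norm(p-q)
def patch(im,u0,v0,w,h,k): 
    c=im[v0:v0+h,u0:u0+w,::-1]; c=cv2.convertScaleAbs(c,alpha=1.5,beta=10)
    return cv2.resize(c,None,fx=k,fy=k,interpolation=cv2.INTER_CUBIC)
E
python3 - <<'E'
from h import *
t=grab_frame('top');s=grab_frame('side');np.save('t0.npy',t);np.save('s0.npy',s)
cv2.imwrite('pics/top1.png',np.vstack([patch(t,180,160,150,40,5),patch(t,150,212,150,40,5),patch(t,298,212,150,40,5)]))
r=patch(s,220,175,55,110,5)
A=np.vstack([patch(s,280,142,50,36,5),patch(s,272,200,50,36,5),patch(s,264,265,50,46,5)])[:550]
B=np.vstack([patch(s,300,175,50,36,5),patch(s,240,140,50,36,5),patch(s,240,140,50,38,5)])[:550]
cv2.imwrite('pics/side1.png',np.hstack([r,A,B]))
E
```

```text
(no output)
```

View pics/top1.png

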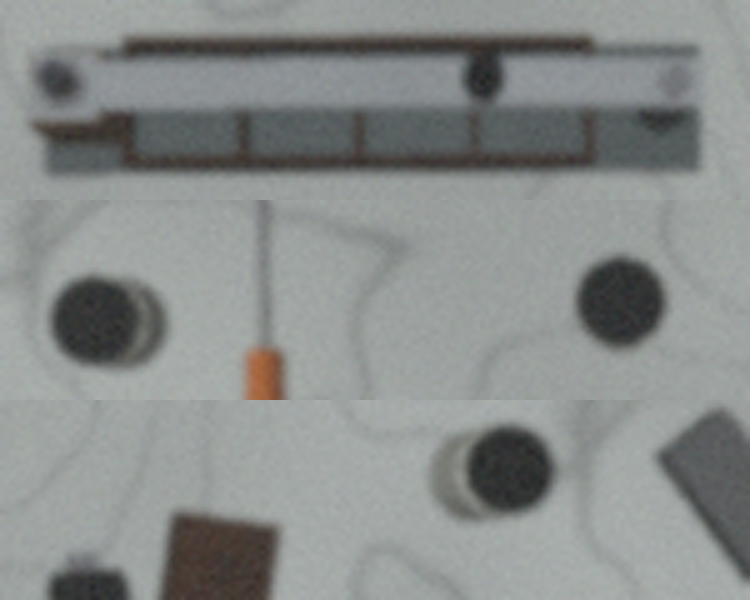

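View pics/side1.png

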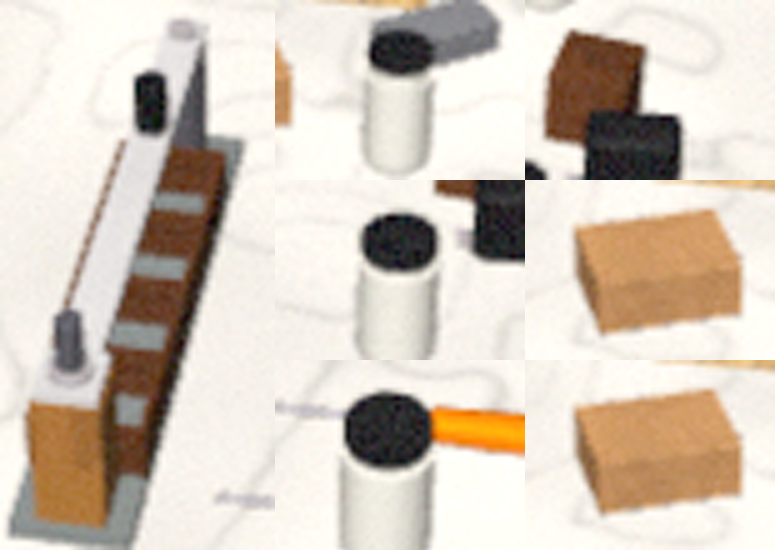

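Lids in the enlarged top view are at about (169,235.6), (273.8,231.8) and (399.6,225.6) native px. In the side view they are at about (305,152), (297,212) and (286.5,282). Also seen: the pin head at top ≈(191,174) and side ≈(233,238), and the rack wall corners. Next I'll fit the poses.

Run:
```python
from h import *
t=np.load('t0.npy');s=np.load('s0.npy')
def dark(im,u,v,r,th):
    g=im.max(2).astype(float); g=cv2.GaussianBlur(g,(3,3),0.6); y0,x0=int(v-r),int(u-r)
    m=(g[y0:y0+2*r,x0:x0+2*r]<th).astype(np.uint8)
    n,l,st,c=cv2.connectedComponentsWithStats(m); k=l[r,r]
    return c[k]+[x0,y0],st[k,4]
a=np.linspace(0,2*np.pi,40)
def cen(n,p):
    P=np.array([[p[0]+26.5*np.cos(b),p[1]+26.5*np.sin(b),z] for b in a for z in (p[2]-12,p[2])])
    h=cv2.convexHull(proj(n,P).astype(np.float32)); M=cv2.moments(h); return np.array([M['m10']/M['m00'],M['m01']/M['m00']]),M['m00']
for nm,tp,sp in (('A',(399.6,225.6),(305,152)),('B',(273.8,231.8),(297,212)),('C',(169,235.6),(286.5,281))):
    ct,at=dark(t,*tp,13,70); cs,as_=dark(s,*sp,14,80)
    f=least_squares(lambda p:np.r_[cen('top',p)[0]-ct,cen('side',p)[0]-cs],[*atz('top',*tp,100)[:2],100])
    print(nm,f.x.round(1),'res',f.fun.round(2),'area',at,round(cen('top',f.x)[1]),as_,round(cen('side',f.x)[1]),'side c',cs.round(1))
# rack fit: local pts -> px
T=lambda x,y:('top',(x+.5)/5-.5+180,(y+.5)/5-.5+160)
S=lambda x,y:('side',(x+.5)/5-.5+220,(y+.5)/5-.5+175)
obs=[((-37,147,52),T(124,168)),((-37,-137,52),T(594,167)),((37,147,52),T(124,40)),((37,-137,52),T(594,40)),
 ((0,172,164),T(54,72)),((0,172,164),S(67,314)),((0,-70,160),T(485,71)),((0,-70,160),S(150,80))]
def loc(p,q): c,s_=np.cos(p[3]),np.sin(p[3]); return np.array([p[0]+c*q[0]-s_*q[1],p[1]+s_*q[0]+c*q[1],p[2]+q[2]])
f=least_squares(lambda p:np.concatenate([proj(o[0],loc(p,q))[0]-o[1:] for q,o in obs]),[600,150,0,0],loss='soft_l1')
print('rack',f.x.round(3));
print(np.array([proj(o[0],loc(f.x,q))[0]-o[1:] for q,o in obs]).round(1))
for q in [(0,172,164),(0,-70,160),(0,-180,112),(0,0,0)]: print(q,loc(f.x,q).round(1))
print('pin head tri',tri(S(67,314)[1:],T(54,72)[1:]),'knob top',tri(S(150,80)[1:],T(485,71)[1:]))
# bin front edge
for u,v in ((398/1.4286,82/1.4286),(398/1.4286,101/1.4286),(537/1.4286,101/1.4286)): print(atz('top',u,v,0).round(),atz('top',u,v,110).round())
cv2.imwrite('pics/blk.png',np.hstack([patch(t,325,225,36,40,10),patch(s,300,178,36,40,10)]))
```

```text
A [ 449.2 -351.5  100.9] res [ 0.08  0.2  -1.39  2.27] area 258 268 136 114 side c [306.8 151.5]
B [435.3  16.7 103.9] res [ 0.16 -0.44  0.53  0.26] area 259 267 141 169 side c [296.4 212. ]
C [425.6 317.6 100.8] res [-0.52 -0.59  0.9  -0.07] area 321 272 215 248 side c [286.1 278.7]
rack [ 5.93125e+02  7.76710e+01  1.99000e+00 -8.00000e-03]
[[-0.4 -1.5]
 [ 0.4 -1.1]
 [-0.1 -0.3]
 [ 0.3 -0.2]
 [-0.4  0.1]
 [ 0.7  0.6]
 [ 0.2  0.6]
 [ 1.2 -0.2]]
(0, 172, 164) [594.5 249.7 166. ]
(0, -70, 160) [592.6   7.7 162. ]
(0, -180, 112) [ 591.6 -102.3  114. ]
(0, 0, 0) [593.1  77.7   2. ]
pin head tri (array([595.85800057, 248.62554355, 166.82422973]), np.float64(2.1635891951316775)) knob top (array([595.37855995,   8.24469552, 161.23536381]), np.float64(1.9293436490258158))
[997.  -3.   0.] [954.  -1. 110.]
[952.  -2.   0.] [912.  -1. 110.]
[ 954. -317.    0.] [ 914. -293.  110.]
```

View pics/blk.png

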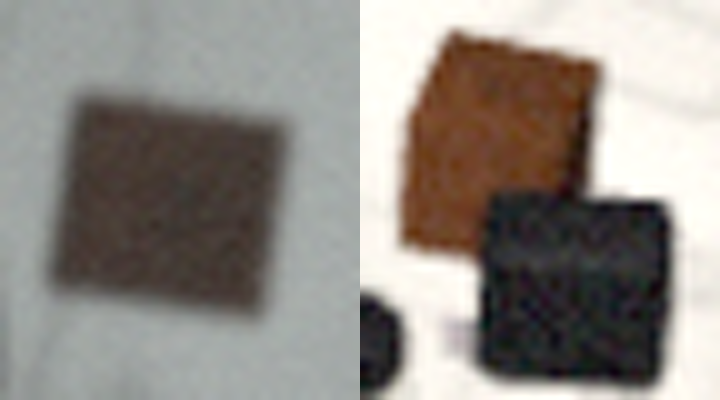

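The block's top face corners in the crops (10×) are: top TR (288,122) and BR (265,318); side back-left (92,32), back-right (240,65) and front-left (50,118).

Run:
```python
from h import *
T=lambda x,y:((x+.5)/10-.5+325,(y+.5)/10-.5+225)
S=lambda x,y:((x+.5)/10-.5+300,(y+.5)/10-.5+178)
tr=tri(S(92,32),T(288,122)); br=tri(S(240,65),T(265,318)); print(tr,br,tri(S(50,118),T(93,99)))
def hull(p,n):
    c,s=np.cos(p[2]),np.sin(p[2]); P=np.array([[p[0]+c*a*30-s*b*30,p[1]+s*a*30+c*b*30,z] for a in(-1,1) for b in (-1,1) for z in(0,60)])
    return cv2.convexHull(proj(n,P).astype(np.float32))[:,0]
t=np.load('t0.npy').astype(float); 
g=t[225:265,325:361]; m=((g.max(2)<105)&(g[:,:,0]-g[:,:,2]>-60)).astype(np.uint8)
n,l,st,c=cv2.connectedComponentsWithStats(m); k=l[20,17]; print('mask',c[k]+[325,225],st[k])
def cost(p):
    h=hull(p,'top'); M=cv2.moments(h); return [M['m10']/M['m00']-c[k][0]-325,M['m01']/M['m00']-c[k][1]-225]
f=least_squares(lambda q:cost([q[0],q[1],np.radians(-6.7)]),[410,-150]); print('block from top',f.x.round(1),cv2.contourArea(hull([*f.x,-.117],'top')))
for z in (0,60): print(z,proj('side',[f.x[0],f.x[1],z]))
h=hull([*f.x,-.117],'side'); print('side hull crop px',((h-[300,178])*10).round())
```

```text
(array([ 419.62814332, -219.61691325,   62.08054887]), np.float64(0.5977714413777055)) (array([ 362.46744797, -212.24474749,   59.15275429]), np.float64(2.4076802852536936)) (array([ 427.82458787, -161.1534188 ,   63.74935055]), np.float64(2.306143401506761))
mask [338.28125    243.45564516] [  0   0  31  40 992]
block from top [ 410. -150.] 446.002060522791
0 [[308.53735303 205.45274937]]
60 [[309.34310018 192.50562822]]
side hull crop px [[192. 112.]
 [182. 241.]
 [147. 338.]
 [-13. 309.]
 [ -7. 179.]
 [ 32.  84.]]
```

Block top centre ≈ (395,-186.4). Pin ≈ (595,249.5), knob ≈ (593,8). Moving above the pin with yaw 90, so tool x = +y, tool y = +x and tool z = down.

carry_out(
  commands=[
    [0, 0, 73, -493, -159, -40, 0.2],
    [0, 0, 73, -493, -159, -40, 0.2],
    [0, 0, 73, -493, -159, -40, 0.2],
    [0, 0, 73, -493, -159, -40, 0.2],
    [0, 0, 73, -493, -159, -40, 0.2],
    [0, 0, 73, -493, -159, -40, 0.2],
    [0, 0, 73, -493, -159, -40, 0.2],
    [0, 0, 73, -493, -159, -40, 0.2],
    [0, 0, 73, -493, -159, -40, 0.2],
    [0, 0, 73, -493, -159, -40, 0.2],
    [0, 0, 73, -493, -159, -40, 0.2],
    [0, 0, 73, -493, -159, -40, 0.2],
    [0, 0, 73, -493, -159, -40, 0.2],
    [0, 0, 73, -493, -159, -40, 0.2],
    [0, 0, 73, -493, -159, -40, 0.2],
    [0, 0, 73, -493, -159, -40, 0.2],
    [0, 0, 73, -493, -159, -40, 0.2],
    [0, 0, 73, -493, -159, -40, 0.2],
    [0, 0, 73, -493, -159, -40, 0.2],
  ],
  force=25,
)

```text
time_s: 2.1
ee_pos: [594.8, 249.6, 254.0]
ee_rot: [180.0, -0.0, 89.6]
force: [0.7, -0.1, -0.0]
gripper_width: 54.6
gripper_force: 0.0
```

carry_out(
  commands=[
    [0, 0, 0, 0, 0, 45, 0.2],
    [0, 0, 0, 0, 0, 90, 0.2],
    [0, 0, 0, 0, 0, 110, 0.2],
    [0, 0, 0, 0, 0, 121, 0.2],
    [0, 0, 0, 0, 0, 121, 0.2],
    [0, 0, 0, 0, 0, 121, -0.8],
    [0, 0, 0, 0, 0, 121, -0.8],
    [0, 0, 0, 0, 0, 121, -0.8],
    [0, 0, 0, 0, 0, 121, -0.8],
    [0, 0, 0, 0, 0, 121, -0.8],
    [0, 0, 0, 0, 0, 121, -0.8],
    [0, 0, 0, 0, 0, 121, -0.8],
  ],
  force=25,
)

```text
time_s: 3.3
ee_pos: [595.1, 249.6, 133.5]
ee_rot: [179.9, -0.0, 89.6]
force: [-0.8, -0.7, 2.2]
gripper_width: 17.1
gripper_force: 25.0
```

Run:
```python
from h import *
t=grab_frame('top');s=grab_frame('side');st=state()
print(st['ee_pos'],st['force'],st['gripper_width'],st['gripper_force'])
print(proj('side',[595,249.5,164]),proj('top',[595,249.5,164]))
cv2.imwrite('pics/g1.png',np.hstack([patch(t,165,145,60,60,6),patch(s,205,195,60,60,6)]))
```

```text
[595.13895947 249.58258635 133.46265557] [-0.13566291 -0.06624641  3.53921442] 17.409943038897598 25.000323057174683
[[233.62921101 238.40211845]] [[190.19322502 174.06752017]]
```

View pics/g1.png

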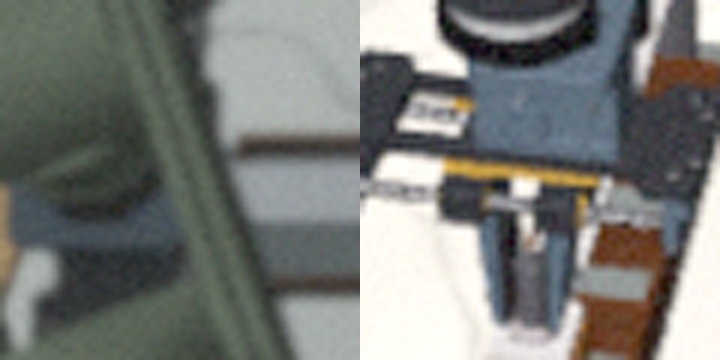

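The pin is held between the pads at width 17, with near-zero side force. Lifting it and carrying it over the block.

carry_out(
  commands=[
    [0, 0, 0, 0, 0, -15, -0.8],
    [0, 0, 0, 0, 0, -35, -0.8],
    [0, 0, 0, 0, 0, -60, -0.8],
    [0, 0, 0, 0, 0, -85, -0.8],
    [0, 0, 0, 0, 0, -100, -0.8],
    [0, 0, 0, -30, -14, -100, -0.8],
    [0, 0, 0, -70, -32, -100, -0.8],
    [0, 0, 0, -110, -50, -100, -0.8],
    [0, 0, 0, -150, -68, -100, -0.8],
    [0, 0, 0, -190, -86, -100, -0.8],
    [0, 0, 0, -230, -104, -100, -0.8],
    [0, 0, 0, -270, -122, -100, -0.8],
    [0, 0, 0, -310, -140, -100, -0.8],
    [0, 0, 0, -350, -158, -100, -0.8],
    [0, 0, 0, -390, -176, -100, -0.8],
    [0, 0, 0, -420, -189, -100, -0.8],
    [0, 0, 0, -437, -197, -100, -0.8],
    [0, 0, 0, -437, -197, -100, -0.8],
    [0, 0, 0, -437, -197, -100, -0.8],
  ],
  force=25,
)

```text
time_s: 5.3
ee_pos: [394.6, -185.8, 232.6]
ee_rot: [-180.0, -0.1, 89.5]
force: [-0.1, -0.6, -1.0]
gripper_width: 17.3
gripper_force: 25.0
```

carry_out(
  commands=[
    [0, 0, 0, 0, 0, 30, -0.8],
    [0, 0, 0, 0, 0, 60, -0.8],
    [0, 0, 0, 0, 0, 80, -0.8],
    [0, 0, 0, 0, 0, 90, -0.8],
    [0, 0, 0, 0, 0, 90, -0.8],
    [0, 0, 0, 0, 0, 90, -0.8],
  ],
  force=25,
)

```text
time_s: 5.9
ee_pos: [395.7, -185.9, 143.6]
ee_rot: [179.9, 0.0, 89.6]
force: [0.3, -0.0, -0.1]
gripper_width: 17.5
gripper_force: 25.0
```

Run:
```python
from h import *
t=grab_frame('top');s=grab_frame('side');st=state()
print(st['ee_pos'],st['force'],st['gripper_width'],st['gripper_force'])
p=st['ee_pos'];tip=[p[0],p[1],p[2]-63.5]
for n,o in(('side',(280,165)),('top',(320,215))):
    for P in (tip,[395,-186.4,60]): print(n,((proj(n,P)[0]-o)*6).round())
cv2.imwrite('pics/g2.png',np.hstack([patch(t,320,215,60,60,6),patch(s,280,165,60,60,6)]))
```

```text
[ 395.77203879 -186.29423855  144.01731697] [ 0.10656126 -0.10537836 -1.23610005] 17.457988236905422 24.998551905155182
side [207. 105.]
side [207. 132.]
top [139. 179.]
top [134. 180.]
```

View pics/g2.png

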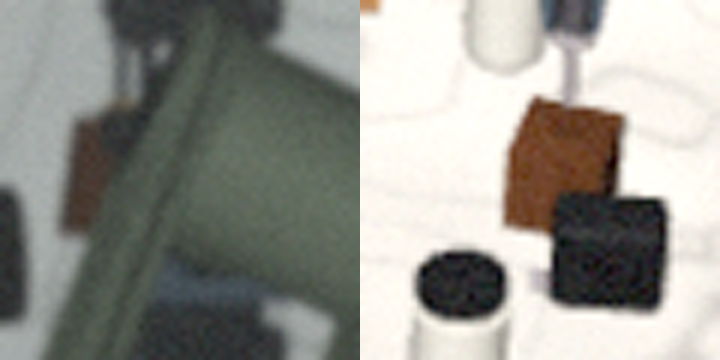

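The pin tip is seen at (210,103), against a predicted (207,105). The block top centre is ≈(207,131). Lowering with a force check.

carry_out(
  commands=[
    [0, 0, 0, 0, 0, 8, -0.8],
    [0, 0, 0, 0, 0, 15, -0.8],
    [0, 0, 0, 0, 0, 20, -0.8],
    [0, 0, 0, 0, 0, 24, -0.8],
    [0, 0, 0, 0, 0, 28, -0.8],
    [0, 0, 0, 0, 0, 28, -0.8],
  ],
  force=25,
)

```text
time_s: 6.6
ee_pos: [394.6, -186.1, 114.4]
ee_rot: [-180.0, -0.0, 89.6]
force: [-0.3, 0.4, -1.8]
gripper_width: 17.9
gripper_force: 25.0
```

carry_out(
  commands=[
    [0, 0, 0, 0, 0, 10, -0.8],
    [0, 0, 0, 0, 0, 20, -0.8],
    [0, 0, 0, 0, 0, 28, -0.8],
    [0, 0, 0, 0, 0, 34, -0.8],
    [0, 0, 0, 0, 0, 38, -0.8],
    [0, 0, 0, 0, 0, 41, -0.8],
    [0, 0, 0, 0, 0, 43, -0.8],
    [0, 0, 0, 0, 0, 43, -0.8],
  ],
  force=25,
)

```text
time_s: 7.4
ee_pos: [395.1, -186.4, 73.4]
ee_rot: [180.0, 0.0, 89.6]
force: [-2.8, 0.3, 11.8]
gripper_width: 17.3
gripper_force: 25.0
```

Collar seated: z=73.4 with 12 N upward. Releasing and going above the knob.

carry_out(
  commands=[
    [0, 0, 0, 0, 0, -2, -0.2],
    [0, 0, 0, 0, 0, -2, -0.2],
    [0, 0, 0, 0, 0, -2, -0.2],
    [0, 0, 0, 0, 0, -2, -0.2],
    [0, 0, 0, 0, 0, -40, -0.2],
    [0, 0, 0, 0, 0, -80, -0.2],
    [0, 0, 0, 0, 0, -120, -0.2],
    [0, 0, 0, 30, 30, -150, 0],
    [0, 0, 0, 65, 65, -150, 0],
    [0, 0, 0, 100, 100, -150, 0],
    [0, 0, 0, 135, 135, -150, 0],
    [0, 0, 0, 170, 170, -150, 0],
    [0, 0, 0, 196, 196, -150, 0],
    [0, 0, 0, 196, 196, -150, 0],
    [0, 0, 0, 196, 196, -150, 0],
    [0, 0, 0, 196, 196, -150, 0],
  ],
  force=25,
)

```text
time_s: 9.0
ee_pos: [591.2, 7.8, 221.6]
ee_rot: [-179.9, 0.0, 89.6]
force: [-0.2, -0.5, 0.7]
gripper_width: 45.6
gripper_force: 0.0
```

Run:
```python
from h import *
s=grab_frame('side');st=state()
print(st['ee_pos'],st['ee_rot'],st['gripper_width'])
o=np.array((285,165))
print('pin head home pred',((proj('side',[395.2,-186.4,104])[0]-o)*6).round())
cv2.imwrite('pics/g3.png',np.hstack([patch(s,285,165,60,60,6),cv2.resize(patch(s,30,80,240,200,2),(432,360))]))
```

```text
[591.21879779   7.55832594 221.88779539] [-1.79953068e+02  1.15604988e-02  8.95284494e+01] 45.675107519722424
pin head home pred [181.  74.]
```

View pics/g3.png

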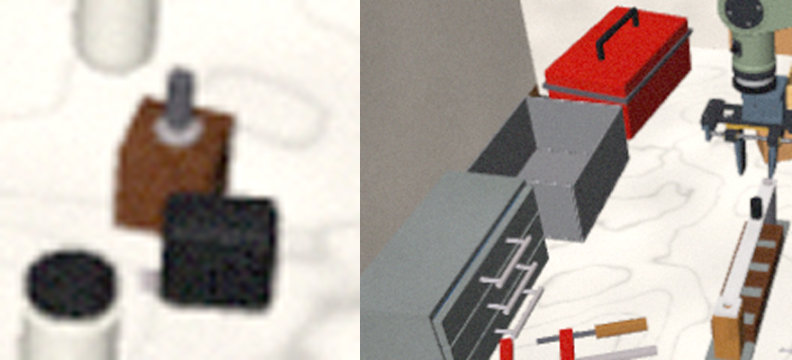

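The pin stands home in the block, head at (181,72) as predicted. A grey bin stands ahead of the rack at x≈950, which may limit the swing. Gripping the knob and swinging to 60° first.

carry_out(
  commands=[
    [0, 0, 0, 0, 1, 45, 0],
    [0, 0, 0, 0, 1, 80, 0],
    [0, 0, 0, 0, 1, 94, 0],
    [0, 0, 0, 0, 1, 94, 0],
    [0, 0, 0, 0, 1, 94, -0.7],
    [0, 0, 0, 0, 1, 94, -0.7],
    [0, 0, 0, 0, 1, 94, -0.7],
    [0, 0, 0, 0, 1, 94, -0.7],
    [0, 0, 0, 0, 1, 94, -0.7],
    [0, 0, 0, 0, 1, 94, -0.7],
  ],
  force=25,
)

```text
time_s: 10.05
ee_pos: [595.2, 8.2, 129.6]
ee_rot: [179.7, 0.0, 89.6]
force: [4.7, -2.3, 5.5]
gripper_width: 23.0
gripper_force: 25.0
```

carry_out(
  commands=[
    [0, 0, 4, -0.3, 7.7, 0, -0.7],
    [0, 0, 8, -1.1, 15.3, 0, -0.7],
    [0, 0, 12, -2.4, 22.9, 0, -0.7],
    [0, 0, 16, -4.3, 30.3, 0, -0.7],
    [0, 0, 20, -6.6, 37.6, 0, -0.7],
    [0, 0, 24, -9.5, 44.7, 0, -0.7],
    [0, 0, 28, -12.9, 51.6, 0, -0.7],
    [0, 0, 32, -16.7, 58.3, 0, -0.7],
    [0, 0, 36, -21, 64.7, 0, -0.7],
    [0, 0, 40, -25.7, 70.7, 0, -0.7],
    [0, 0, 44, -30.9, 76.4, 0, -0.7],
    [0, 0, 48, -36.4, 81.7, 0, -0.7],
    [0, 0, 52, -42.3, 86.7, 0, -0.7],
    [0, 0, 56, -48.5, 91.2, 0, -0.7],
    [0, 0, 60, -55, 95.3, 0, -0.7],
    [0, 0, 60, -55, 95.3, 0, -0.7],
  ],
  force=25,
)

```text
time_s: 11.65
ee_pos: [690.5, -47.0, 129.6]
ee_rot: [179.9, -0.3, 29.5]
force: [5.3, 1.2, 6.2]
gripper_width: 23.7
gripper_force: 25.0
```

Run:
```python
from h import *
t=grab_frame('top');s=grab_frame('side');st=state()
print(st['ee_pos'],st['ee_rot'],st['gripper_width'],st['force'])
print('bin corner', atz('side',153.9,213.3,0))
cv2.imwrite('pics/g4.png',np.hstack([patch(t,230,20,130,160,3),patch(s,80,90,130,160,3)]))
```

```text
[690.24134162 -46.52517808 129.62444054] [179.89872474  -0.31737824  29.59381034] 23.45134689997913 [6.3927136  0.74410298 5.34303052]
bin corner [955.30544566 -10.14722893   0.        ]
```

View pics/g4.png

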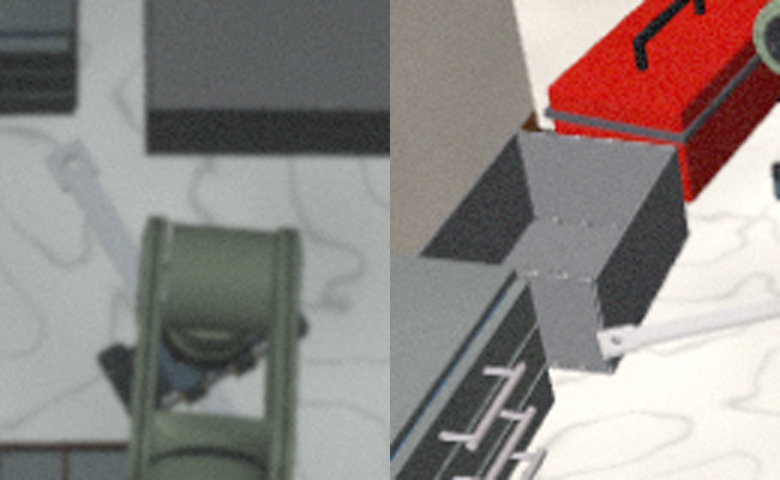

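The bar is at 60°, its tip clear of the bin. Continuing gently while watching the force, since the bin front is at x≈953.

carry_out(
  commands=[
    [0, 0, 2, -0.1, 3.8, 0, -0.7],
    [0, 0, 4, -0.3, 7.7, 0, -0.7],
    [0, 0, 6, -0.6, 11.5, 0, -0.7],
    [0, 0, 8, -1.1, 15.3, 0, -0.7],
    [0, 0, 9, -1.4, 17.2, 0, -0.7],
    [0, 0, 9, -1.4, 17.2, 0, -0.7],
    [0, 0, 9, -1.4, 17.2, 0, -0.7],
  ],
  force=25,
)

```text
time_s: 12.45
ee_pos: [697.7, -62.2, 129.6]
ee_rot: [179.9, -0.4, 20.6]
force: [5.7, 0.4, 4.8]
gripper_width: 23.4
gripper_force: 25.0
```

Run:
```python
from h import *
t=grab_frame('top');s=grab_frame('side');st=state()
print(st['ee_pos'],st['ee_rot'],st['force'])
cv2.imwrite('pics/g5.png',np.hstack([patch(t,240,30,60,70,6),patch(s,130,170,60,70,6)]))
```

```text
[697.75136565 -62.12342163 129.62699275] [179.91358656  -0.35913772  20.61222885] [6.70797491 0.55485579 4.56950663]
```

View pics/g5.png

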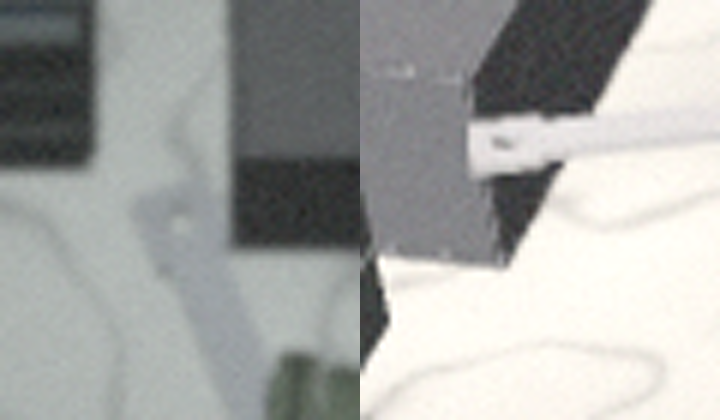

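Run:
```python
from h import *
for z in (80,100,110,120,140,160): print(z,atz('side',148.7,182.5,z).round(), atz('top',240+232/6,30+158/6,z).round())
print(atz('side',154.5,213.8,0),atz('top',240+232/6,30+247/6,0))
```

```text
80 [989. -84.  80.] [969.  -2.  80.]
100 [976. -58. 100.] [962.  -1. 100.]
110 [970. -45. 110.] [958.  -1. 110.]
120 [964. -32. 120.] [954.  -1. 120.]
140 [951.  -6. 140.] [946.  -1. 140.]
160 [938.  20. 160.] [938.  -0. 160.]
[952.22536287  -7.79073575   0.        ] [950.10149535  -2.55991756   0.        ]
```

carry_out(
  commands=[
    [0, 0, 1, 0, 1.9, 0, -0.7],
    [0, 0, 2, -0.1, 3.8, 0, -0.7],
    [0, 0, 2.7, -0.1, 5, 0, -0.7],
    [0, 0, 2.7, -0.1, 5, 0, -0.7],
    [0, 0, 2.7, -0.1, 5, 0, -0.7],
  ],
  force=25,
)

```text
time_s: 13.05
ee_pos: [699.4, -66.7, 129.6]
ee_rot: [179.9, -0.4, 17.9]
force: [5.7, 1.4, 5.2]
gripper_width: 23.5
gripper_force: 25.0
```

The bar is at 71° (1.245 rad), free of the bin. Releasing and backing off, then re-measuring the tubs.

Add to h.py:
```python
_a=np.linspace(0,2*np.pi,40)
def cen(n,p):
    P=np.array([[p[0]+26.5*np.cos(b),p[1]+26.5*np.sin(b),z] for b in _a for z in (p[2]-12,p[2])])
    M=cv2.moments(cv2.convexHull(proj(n,P).astype(np.float32))); return np.array([M['m10'],M['m01']])/M['m00']
def lid(im,n,x,y,top):
    "image-based refine of lid xy at known top height: dark blob near prediction"
    c=cen(n,(x,y,top)); r=22; x0,y0=(c-r).astype(int)
    g=cv2.GaussianBlur(im.max(2),(3,3),0.6)[max(y0,0):y0+2*r,x0:x0+2*r]
    k,l,st,ct=cv2.connectedComponentsWithStats((g<(70 if n=='top' else 80)).astype(np.uint8))
    i=1+np.argmin(np.hypot(*(ct[1:]-r).T)+1e3*(st[1:,4]<80)); c=ct[i]+[x0,y0]
    f=least_squares(lambda p:cen(n,(p[0],p[1],top))-c,[x,y]); return f.x.round(1),st[i,4]
TUBS={'A':(449.2,-351.5,102),'B':(435.3,16.7,104),'C':(425.6,317.6,101)}
def look():
    t=grab_frame('top');s=grab_frame('side')
    for k,p in TUBS.items():
        for n,im in(('top',t),('side',s)):
            try: print(k,n,*lid(im,n,*p))
            except Exception as e: print(k,n,'none')
    return t,s
```

```text
(no output)
```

carry_out(
  commands=[
    [0, 0, 0, 0, 0, 0, 0],
    [0, 0, 0, 0, 0, 0, 0],
    [0, 0, 0, 0, 0, 0, 0],
    [0, 0, 0, 0, 0, -40, 0],
    [0, 0, 0, 0, 0, -90, 0],
    [0, 0, -8, -5, -25, -100, 0.5],
    [0, 0, -16, -12, -55, -100, 0.5],
    [0, 0, -24, -20, -85, -100, 0.5],
    [0, 0, -32, -28, -115, -100, 0.5],
    [0, 0, -40, -36, -145, -100, 0.5],
    [0, 0, -48, -44, -175, -100, 0.5],
    [0, 0, -56, -52, -205, -100, 0.5],
    [0, 0, -64, -60, -235, -100, 0.5],
    [0, 0, -71.6, -66, -249, -100, 0.5],
    [0, 0, -71.6, -66, -249, -100, 0.5],
    [0, 0, -71.6, -66, -249, -100, 0.5],
  ],
)

```text
time_s: 14.65
ee_pos: [557.6, 148.8, 227.8]
ee_rot: [-180.0, 0.0, 89.4]
force: [0.0, 0.3, -0.4]
gripper_width: 68.5
gripper_force: 0.0
```

Run:
```python
from h import *
look(); print(state()['ee_pos'],state()['ee_rot'])
```

```text
A top [ 450.  -351.1] 244
A side [ 441.6 -367.6] 146
B top [396.2  16.7] 230
B side [408.1  16.7] 351
C top [423.9 315.7] 306
C side [428.  318.3] 213
[558.11749615 148.28971351 227.69950955] [-1.79983982e+02  2.44350821e-02  8.93383457e+01]
```

carry_out(
  commands=[
    [0, 0, 0, 35, -28, 0, 0.9],
    [0, 0, 0, 70, -56, 0, 0.9],
    [0, 0, 0, 105, -84, 0, 0.9],
    [0, 0, 0, 140, -112, 0, 0.9],
    [0, 0, 0, 168, -134, 0, 0.9],
    [0, 0, 0, 168, -134, 20, 0.9],
    [0, 0, 0, 168, -134, 60, 0.9],
    [0, 0, 0, 168, -134, 100, 0.9],
    [0, 0, 0, 168, -134, 140, 0.9],
    [0, 0, 0, 168, -134, 170, 0.9],
    [0, 0, 0, 168, -134, 181, 0.9],
    [0, 0, 0, 168, -134, 181, 0.9],
    [0, 0, 0, 168, -134, 181, -0.2],
    [0, 0, 0, 168, -134, 181, -0.2],
    [0, 0, 0, 168, -134, 181, -0.2],
    [0, 0, 0, 168, -134, 181, -0.2],
    [0, 0, 0, 168, -134, 181, -0.2],
    [0, 0, 0, 168, -134, 181, -0.2],
  ],
  force=20,
)

```text
time_s: 16.55
ee_pos: [425.8, 318.7, 47.8]
ee_rot: [179.9, -0.1, 89.5]
force: [0.4, -1.1, 4.8]
gripper_width: 54.6
gripper_force: 20.0
```

Run:
```python
from h import *
look(); s=state(); print(s['ee_pos'],s['ee_rot'],s['gripper_width'],s['gripper_force'],s['force'])
```

```text
A top [ 450.  -351.1] 244
A side [ 386.4 -498.1] 21
B top [396.2  16.7] 227
B side [420.7  16.2] 409
C top [426.6 333.6] 1454
C side [433.9 290.4] 774
[425.7412726  318.67793906  47.82942442] [ 1.79915537e+02 -5.89414779e-02  8.94969656e+01] 54.32245192891379 19.997214674949646 [-0.18972287 -0.99157245  5.50102086]
```

carry_out(
  commands=[
    [0, 0, 0, 0, 0, -25, -0.2],
    [0, 0, 0, 0, 0, -60, -0.2],
    [0, 0, 0, 0, 0, -100, -0.2],
    [0, 0, 0, 0, 0, -130, -0.2],
    [0, 0, 0, -25, 33, -130, -0.2],
    [0, 0, 0, -50, 66, -130, -0.2],
    [0, 0, 0, -75, 100, -130, -0.2],
    [0, 0, 0, -100, 132, -130, -0.2],
    [0, 0, 0, -120, 160, -130, -0.2],
    [0, 0, 0, -129, 170, -130, -0.2],
    [0, 0, 0, -129, 170, -130, -0.2],
    [0, 0, 0, -129, 170, -130, -0.2],
    [0, 0, 0, -129, 170, -100, -0.2],
    [0, 0, 0, -129, 170, -75, -0.2],
    [0, 0, 0, -129, 170, -60, -0.2],
    [0, 0, 0, -129, 170, -60, -0.2],
  ],
  force=20,
)

```text
time_s: 18.25
ee_pos: [590.7, 188.7, 104.5]
ee_rot: [-179.6, 0.1, 89.6]
force: [-0.9, 0.5, -3.0]
gripper_width: 54.8
gripper_force: 20.0
```

Run:
```python
from h import *
t,s=look(); st=state(); print(st['ee_pos'],st['force'],st['gripper_width'])
cv2.imwrite('pics/p1.png',np.hstack([patch(t,240,195,55,70,6),patch(s,225,185,75,70,6)]))
p=st['ee_pos']-[0,0,47.5]; print((proj('side',p)[0]-[225,185])*6)
```

```text
A top [ 449.7 -351.2] 241
A side [ 441.3 -368.8] 146
B top [396.2  16.7] 228
B side [408.1  16.7] 350
C top [460.6 265.4] 163
C side none
[593.34285677 188.92256445 107.46486595] [ 0.87233899  1.01292336 -1.73911804] 54.50002310588206
[ 89.53692535 391.34231854]
```

View pics/p1.png

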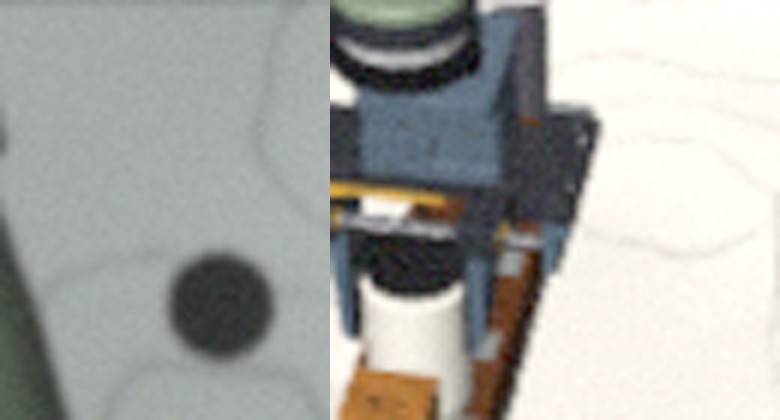

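Tub B was knocked: its lid is now at top native ≈(277,246), where it was (273.8,231.8). Tub C hangs over the end bay; lowering it.

carry_out(
  commands=[
    [0, 0, 0, 0, 0, 10, -0.2],
    [0, 0, 0, 0, 0, 22, -0.2],
    [0, 0, 0, 0, 0, 34, -0.2],
    [0, 0, 0, 0, 0, 42, -0.2],
    [0, 0, 0, 0, 0, 47, -0.2],
    [0, 0, 0, 0, 0, 47, -0.2],
    [0, 0, 0, 0, 0, 47, -0.2],
  ],
  force=20,
)

```text
time_s: 19.05
ee_pos: [594.3, 187.8, 59.9]
ee_rot: [180.0, -0.0, 89.5]
force: [0.2, 0.0, -2.0]
gripper_width: 54.3
gripper_force: 20.0
```

Run:
```python
from h import *
t=grab_frame('top'); st=state(); print(st['ee_pos'],st['force'],st['gripper_width'])
f=least_squares(lambda p:cen('top',(p[0],p[1],104))-[276.6,245.6],[400,10]); print(f.x,f.fun)
g=t[225:265,255:300].max(2); m=(g<75)
v,u=np.nonzero(m); print(u.mean()+255,v.mean()+225,len(u))
```

```text
[594.2296512  187.79001815  59.82628693] [ 0.48294208  0.26423949 -2.5120986 ] 54.63775027687946
[394.92028833  10.        ] [-0.36698476  0.02962474]
276.3162055335968 245.5415019762846 253
```

carry_out(
  commands=[
    [0, 0, 0, 0, 0, 1.5, -0.2],
    [0, 0, 0, 0, 0, 2, -0.2],
    [0, 0, 0, 0, 0, 2, -0.2],
  ],
)

```text
time_s: 19.4
ee_pos: [594.3, 188.0, 59.6]
ee_rot: [179.9, -0.0, 89.5]
force: [-2.9, -0.4, 7.1]
gripper_width: 54.9
gripper_force: 20.0
```

```bash
sed -i 's/\[x,y\])/[x,y],diff_step=1e-3)/; s/43*5\.3,16\.7,104/395,8,104/' h.py; sed -i "s/(435.3,16.7,104)/(395,8,104)/" h.py
python3 - <<'E'
from h import *
look(); st=state(); print(st['ee_pos'],st['force'],st['gripper_width'])
E
```

```text
A top [ 449.8 -351.1] 239
A side [ 440.5 -369.2] 149
B top [394.8   9.9] 243
B side [376.5 -39.1] 640
C top [470.5 262.5] 80
C side none
[594.27009013 187.97173531  59.62808587] [-2.80324475 -0.05618174  6.96808487] 54.486682595622234
```

carry_out(
  commands=[
    [0, 0, 0, 0, 0, 0, 0.5],
    [0, 0, 0, 0, 0, 0, 0.5],
    [0, 0, 0, 0, 0, 0, 0.5],
    [0, 0, 0, 0, 0, -30, 0.5],
    [0, 0, 0, 0, 0, -65, 0.5],
    [0, 0, 0, 0, 0, -80, -1],
    [0, 0, 0, 0, 0, -80, -1],
    [0, 0, 0, 0, 0, -80, -1],
    [0, 0, 0, 0, 0, -80, -1],
    [0, 0, 0, 0, 0, -80, -1],
    [0, 0, 0, 0, 0, -70, -1],
    [0, 0, 0, 0, 0, -62, -1],
    [0, 0, 0, 0, 0, -57, -1],
    [0, 0, 0, 0, 0, -53, -1],
    [0, 0, 0, 0, 0, -50, -1],
    [0, 0, 0, 0, 0, -48, -1],
    [0, 0, 0, 0, 0, -46.5, -1],
    [0, 0, 0, 0, 0, -46.5, -1],
  ],
)

```text
time_s: 21.3
ee_pos: [598.1, 187.7, 108.2]
ee_rot: [179.4, -0.1, 89.5]
force: [2.3, -2.3, 14.1]
gripper_width: 0.3
gripper_force: 7.0
```

carry_out(
  commands=[
    [0, 0, 0, 0, 0, 1, -1],
    [0, 0, 0, 0, 0, 2, -1],
    [0, 0, 0, 0, 0, 2, -1],
  ],
)

```text
time_s: 21.6
ee_pos: [598.3, 187.7, 108.1]
ee_rot: [179.3, -0.1, 89.5]
force: [0.5, -4.6, 22.3]
gripper_width: 0.6
gripper_force: 11.2
```

carry_out(
  commands=[
    [0, 0, 0, 0, 0, -30, -1],
    [0, 0, 0, 0, 0, -70, 0.5],
    [0, 0, 0, -30, -33, -90, 0.9],
    [0, 0, 0, -65, -72, -90, 0.9],
    [0, 0, 0, -100, -110, -90, 0.9],
    [0, 0, 0, -135, -149, -90, 0.9],
    [0, 0, 0, -165, -182, -90, 0.9],
    [0, 0, 0, -180, -198, -90, 0.9],
    [0, 0, 0, -180, -198, -90, 0.9],
    [0, 0, 0, -180, -198, -50, 0.9],
    [0, 0, 0, -180, -198, -10, 0.9],
    [0, 0, 0, -180, -198, 30, 0.9],
    [0, 0, 0, -180, -198, 50, 0.9],
    [0, 0, 0, -180, -198, 58, 0.9],
    [0, 0, 0, -180, -198, 58, 0.9],
    [0, 0, 0, -180, -198, 58, -0.2],
    [0, 0, 0, -180, -198, 58, -0.2],
    [0, 0, 0, -180, -198, 58, -0.2],
    [0, 0, 0, -180, -198, 58, -0.2],
    [0, 0, 0, -180, -198, 58, -0.2],
  ],
  force=20,
)

```text
time_s: 23.6
ee_pos: [395.3, 9.6, 45.1]
ee_rot: [179.9, -0.0, 89.5]
force: [0.8, -0.4, 3.4]
gripper_width: 54.7
gripper_force: 20.0
```

carry_out(
  commands=[
    [0, 0, 0, 0, 0, -25, -0.2],
    [0, 0, 0, 0, 0, -60, -0.2],
    [0, 0, 0, 0, 0, -100, -0.2],
    [0, 0, 0, 0, 0, -130, -0.2],
    [0, 0, 0, 20, 35, -130, -0.2],
    [0, 0, 0, 40, 72, -130, -0.2],
    [0, 0, 0, 60, 108, -130, -0.2],
    [0, 0, 0, 80, 145, -130, -0.2],
    [0, 0, 0, 100, 180, -130, -0.2],
    [0, 0, 0, 110, 198, -130, -0.2],
    [0, 0, 0, 110, 198, -130, -0.2],
    [0, 0, 0, 110, 198, -130, -0.2],
    [0, 0, 0, 110, 198, -95, -0.2],
    [0, 0, 0, 110, 198, -65, -0.2],
    [0, 0, 0, 110, 198, -45, -0.2],
    [0, 0, 0, 110, 198, -30, -0.2],
    [0, 0, 0, 110, 198, -18, -0.2],
    [0, 0, 0, 110, 198, -12, -0.2],
    [0, 0, 0, 110, 198, -10, -0.2],
    [0, 0, 0, 110, 198, -10, -0.2],
  ],
  force=20,
)

```text
time_s: 25.6
ee_pos: [591.9, 117.1, 56.7]
ee_rot: [-179.9, 0.0, 89.5]
force: [-5.7, -1.7, 8.4]
gripper_width: 54.6
gripper_force: 20.0
```

carry_out(
  commands=[
    [0, 0, 0, 0, 0, 0, 0.5],
    [0, 0, 0, 0, 0, 0, 0.5],
    [0, 0, 0, 0, 0, 0, 0.5],
    [0, 0, 0, 0, 0, -30, 0.5],
    [0, 0, 0, 0, 0, -65, 0.5],
    [0, 0, 0, 0, 0, -84, -1],
    [0, 0, 0, 0, 0, -84, -1],
    [0, 0, 0, 0, 0, -84, -1],
    [0, 0, 0, 0, 0, -84, -1],
    [0, 0, 0, 0, 0, -84, -1],
    [0, 0, 0, 0, 0, -74, -1],
    [0, 0, 0, 0, 0, -66, -1],
    [0, 0, 0, 0, 0, -61, -1],
    [0, 0, 0, 0, 0, -57, -1],
    [0, 0, 0, 0, 0, -54, -1],
    [0, 0, 0, 0, 0, -52, -1],
    [0, 0, 0, 0, 0, -50, -1],
    [0, 0, 0, 0, 0, -49.5, -1],
    [0, 0, 0, 0, 0, -49.5, -1],
  ],
)

```text
time_s: 27.5
ee_pos: [597.3, 117.7, 108.2]
ee_rot: [179.4, -0.0, 89.5]
force: [1.6, -1.5, 17.1]
gripper_width: 0.3
gripper_force: 8.4
```

carry_out(
  commands=[
    [0, 0, 0, 0, 0, -30, -1],
    [0, 0, 0, 0, 0, -70, 0.5],
    [0, 0, 0, -25, -7, -100, 0.9],
    [0, 0, 0, -65, -19, -100, 0.9],
    [0, 0, 0, -105, -31, -100, 0.9],
    [0, 0, 0, -145, -43, -100, 0.9],
    [0, 0, 0, -185, -55, -100, 0.9],
    [0, 0, 0, -225, -67, -100, 0.9],
    [0, 0, 0, -265, -79, -100, 0.9],
    [0, 0, 0, -305, -91, -100, 0.9],
    [0, 0, 0, -345, -103, -100, 0.9],
    [0, 0, 0, -385, -115, -100, 0.9],
    [0, 0, 0, -425, -127, -100, 0.9],
    [0, 0, 0, -455, -136, -100, 0.9],
    [0, 0, 0, -470, -140, -100, 0.9],
    [0, 0, 0, -470, -140, -100, 0.9],
  ],
  force=20,
)

```text
time_s: 29.1
ee_pos: [448.8, -352.1, 203.4]
ee_rot: [-180.0, -0.0, 89.3]
force: [0.3, 0.2, 0.0]
gripper_width: 86.6
gripper_force: 0.0
```

Run:
```python
from h import *
s=grab_frame('side');t=grab_frame('top');st=state(); print(st['ee_pos'],st['ee_rot'])
o=np.array((265,115));print((proj('side',[449.8,-351.1,0])[0]-o)*7,(proj('side',[449.8,-351.1,96])[0]-o)*7)
o=np.array((190,150))
for y in(187.7,117.7): print((proj('top',[594.5,y,108])[0]-o)*5)
cv2.imwrite('pics/p2.png',np.hstack([patch(s,265,115,60,60,7),patch(t,190,150,74,84,5)]))
```

```text
[ 449.47323149 -349.87957366  203.55765508] [-1.79983564e+02 -8.94886637e-02  8.94947793e+01]
[274.27218423 411.53980513] [281.7785478  269.55378342]
[122.07585176 134.14157114]
[242.71507247 133.25732698]
```

View pics/p2.png

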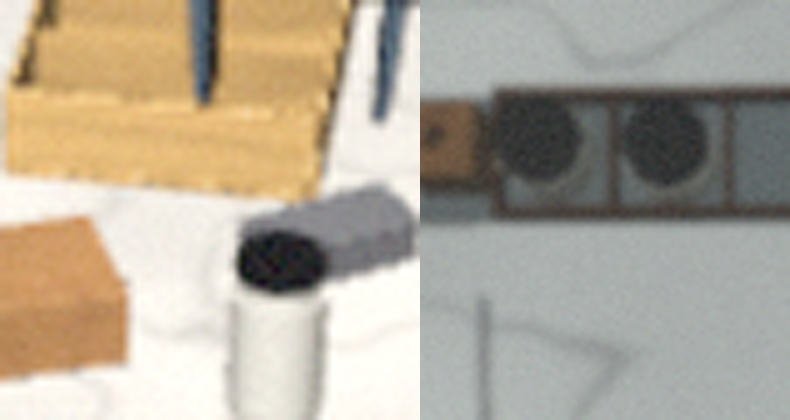

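The two tubs stand in their bays. Tub A's lid is at (282,260) in the crop, matching the prediction. Grasping it.

carry_out(
  commands=[
    [0, 0, 0, 0, 0, 40, 0.9],
    [0, 0, 0, 0, 0, 80, 0.9],
    [0, 0, 0, 0, 0, 120, 0.9],
    [0, 0, 0, 0, 0, 148, 0.9],
    [0, 0, 0, 0, 0, 157, 0.9],
    [0, 0, 0, 0, 0, 157, 0.9],
    [0, 0, 0, 0, 0, 157, -0.2],
    [0, 0, 0, 0, 0, 157, -0.2],
    [0, 0, 0, 0, 0, 157, -0.2],
    [0, 0, 0, 0, 0, 157, -0.2],
    [0, 0, 0, 0, 0, 157, -0.2],
    [0, 0, 0, 0, 0, 157, -0.2],
  ],
  force=20,
)

```text
time_s: 30.4
ee_pos: [449.9, -351.4, 47.8]
ee_rot: [179.9, 0.1, 89.5]
force: [0.5, -0.2, 4.9]
gripper_width: 54.7
gripper_force: 20.0
```

carry_out(
  commands=[
    [0, 0, 0, 0, 0, -25, -0.2],
    [0, 0, 0, 0, 0, -65, -0.2],
    [0, 0, 0, 0, 0, -110, -0.2],
    [0, 0, 0, 0, 0, -140, -0.2],
    [0, 0, 0, 30, 11, -140, -0.2],
    [0, 0, 0, 70, 25, -140, -0.2],
    [0, 0, 0, 110, 39, -140, -0.2],
    [0, 0, 0, 150, 53, -140, -0.2],
    [0, 0, 0, 190, 67, -140, -0.2],
    [0, 0, 0, 230, 81, -140, -0.2],
    [0, 0, 0, 270, 95, -140, -0.2],
    [0, 0, 0, 310, 109, -140, -0.2],
    [0, 0, 0, 350, 123, -140, -0.2],
    [0, 0, 0, 385, 136, -140, -0.2],
    [0, 0, 0, 400, 141, -140, -0.2],
    [0, 0, 0, 400, 141, -140, -0.2],
    [0, 0, 0, 400, 141, -140, -0.2],
  ],
  force=20,
)

```text
time_s: 32.1
ee_pos: [593.0, 47.0, 186.3]
ee_rot: [-179.9, 0.1, 89.5]
force: [-1.0, 0.4, -2.6]
gripper_width: 54.2
gripper_force: 20.0
```

carry_out(
  commands=[
    [0, 0, 0, 0, 0, 35, -0.2],
    [0, 0, 0, 0, 0, 65, -0.2],
    [0, 0, 0, 0, 0, 85, -0.2],
    [0, 0, 0, 0, 0, 100, -0.2],
    [0, 0, 0, 0, 0, 112, -0.2],
    [0, 0, 0, 0, 0, 121, -0.2],
    [0, 0, 0, 0, 0, 127, -0.2],
    [0, 0, 0, 0, 0, 130, -0.2],
    [0, 0, 0, 0, 0, 130, -0.2],
  ],
  force=20,
)

```text
time_s: 33.0
ee_pos: [594.0, 47.0, 59.5]
ee_rot: [179.9, 0.1, 89.5]
force: [-3.6, -2.8, 9.4]
gripper_width: 54.2
gripper_force: 20.0
```

carry_out(
  commands=[
    [0, 0, 0, 0, 0, 0, 0.5],
    [0, 0, 0, 0, 0, 0, 0.5],
    [0, 0, 0, 0, 0, 0, 0.5],
    [0, 0, 0, 0, 0, -30, 0.5],
    [0, 0, 0, 0, 0, -65, 0.5],
    [0, 0, 0, 0, 0, -81, -1],
    [0, 0, 0, 0, 0, -81, -1],
    [0, 0, 0, 0, 0, -81, -1],
    [0, 0, 0, 0, 0, -81, -1],
    [0, 0, 0, 0, 0, -81, -1],
    [0, 0, 0, 0, 0, -71, -1],
    [0, 0, 0, 0, 0, -63, -1],
    [0, 0, 0, 0, 0, -58, -1],
    [0, 0, 0, 0, 0, -54, -1],
    [0, 0, 0, 0, 0, -51, -1],
    [0, 0, 0, 0, 0, -49, -1],
    [0, 0, 0, 0, 0, -47.5, -1],
    [0, 0, 0, 0, 0, -47, -1],
    [0, 0, 0, 0, 0, -47, -1],
  ],
)

```text
time_s: 34.9
ee_pos: [599.7, 47.8, 108.4]
ee_rot: [179.1, -0.0, 89.5]
force: [5.4, -0.4, 16.5]
gripper_width: 0.4
gripper_force: 8.1
```

carry_out(
  commands=[
    [0, 0, 0, 0, -3, 0, -1],
    [0, 0, 0, 0, -3, 1.5, -1],
    [0, 0, 0, 0, -3, 2, -1],
    [0, 0, 0, 0, -3, 2, -1],
  ],
)

```text
time_s: 35.3
ee_pos: [599.1, 47.9, 108.5]
ee_rot: [178.8, -0.0, 89.5]
force: [5.8, -0.6, 22.8]
gripper_width: 0.9
gripper_force: 11.3
```

carry_out(
  commands=[
    [0, 0, 0, 0, 0, -40, -1],
    [0, 0, 0, 0, 0, -80, -0.5],
    [0, 0, 0, 0, 0, -115, 0],
    [0, 0, 8, -14, 14, -120, 0],
    [0, 0, 16, -28, 27, -120, 0],
    [0, 0, 24, -42, 40, -120, 0],
    [0, 0, 32, -56, 53, -120, 0],
    [0, 0, 40, -70, 66, -120, 0],
    [0, 0, 48, -84, 79, -120, 0],
    [0, 0, 56, -98, 92, -120, 0],
    [0, 0, 64, -108, 103, -120, 0],
    [0, 0, 71.6, -113, 109, -120, 0],
    [0, 0, 71.6, -113, 109, -120, 0],
    [0, 0, 71.6, -113, 109, -120, 0],
    [0, 0, 71.6, -113, 109, -120, 0],
  ],
  force=25,
)

```text
time_s: 36.8
ee_pos: [698.3, -65.7, 221.7]
ee_rot: [-180.0, 0.0, 18.0]
force: [0.4, -0.3, -0.3]
gripper_width: 45.4
gripper_force: 0.0
```

Run:
```python
from h import *
st=state(); print(st['ee_pos'],st['ee_rot'],st['gripper_width'])
d=R.from_euler('xyz',st['ee_rot'],degrees=True).as_matrix().T@(np.array([699.4,-66.7,130])-st['ee_pos']);print(d)
s=grab_frame('side');t=grab_frame('top')
o=np.array((190,150))
for y in(187.7,117.7,47.7): print((proj('top',[594.5,y,108])[0]-o)*5)
cv2.imwrite('pics/p3.png',np.hstack([patch(t,190,150,90,40,5),patch(s,205,170,60,80,5)[:200]]))
```

```text
[698.30413643 -65.68974484 221.65323682] [-1.79964951e+02  3.94087932e-02  1.80171511e+01] 45.397136431486906
[ 0.79269329  1.35573425 91.65190109]
[122.07585176 134.14157114]
[242.71507247 133.25732698]
[363.67213735 132.48136222]
```

View pics/p3.png

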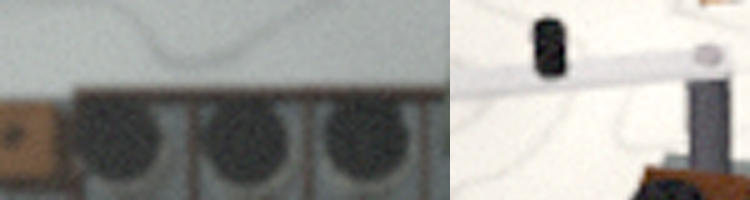

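All three tubs are in with their lids at even height. Gripping the knob and swinging shut.

carry_out(
  commands=[
    [0, 0, 0, 1, 1, 40, 0],
    [0, 0, 0, 1, 1, 75, 0],
    [0, 0, 0, 1, 1, 91.5, 0],
    [0, 0, 0, 1, 1, 91.5, 0],
    [0, 0, 0, 1, 1, 91.5, -0.7],
    [0, 0, 0, 1, 1, 91.5, -0.7],
    [0, 0, 0, 1, 1, 91.5, -0.7],
    [0, 0, 0, 1, 1, 91.5, -0.7],
    [0, 0, 0, 1, 1, 91.5, -0.7],
  ],
  force=25,
)

```text
time_s: 37.8
ee_pos: [701.0, -66.6, 132.3]
ee_rot: [179.9, -0.2, 17.9]
force: [-0.4, 1.1, 5.1]
gripper_width: 23.8
gripper_force: 25.0
```

carry_out(
  commands=[
    [0, 0, -4, -0.3, -7.7, 0, -0.7],
    [0, 0, -8, -1.1, -15.3, 0, -0.7],
    [0, 0, -12, -2.4, -22.9, 0, -0.7],
    [0, 0, -16, -4.3, -30.3, 0, -0.7],
    [0, 0, -20, -6.6, -37.6, 0, -0.7],
    [0, 0, -24, -9.5, -44.7, 0, -0.7],
    [0, 0, -28, -12.9, -51.6, 0, -0.7],
    [0, 0, -32, -16.7, -58.3, 0, -0.7],
    [0, 0, -36, -21, -64.7, 0, -0.7],
    [0, 0, -40, -25.7, -70.7, 0, -0.7],
    [0, 0, -44, -30.9, -76.4, 0, -0.7],
    [0, 0, -48, -36.4, -81.7, 0, -0.7],
    [0, 0, -52, -42.3, -86.7, 0, -0.7],
    [0, 0, -56, -48.5, -91.2, 0, -0.7],
    [0, 0, -60, -55, -95.3, 0, -0.7],
    [0, 0, -60, -55, -95.3, 0, -0.7],
  ],
  force=25,
)

```text
time_s: 39.4
ee_pos: [617.9, 7.4, 132.3]
ee_rot: [179.9, -0.0, 78.0]
force: [-1.9, 0.4, 6.5]
gripper_width: 23.7
gripper_force: 25.0
```

carry_out(
  commands=[
    [0, 0, -3, -0.1, -5.8, 0, -0.7],
    [0, 0, -6, -0.6, -11.5, 0, -0.7],
    [0, 0, -9, -1.4, -17.2, 0, -0.7],
    [0, 0, -11, -2, -21, 0, -0.7],
    [0, 0, -11.5, -2.2, -23, 0, -0.7],
    [0, 0, -11.5, -2.2, -24, 0, -0.7],
    [0, 0, -11.5, -2.2, -24, 0, -0.7],
  ],
  force=25,
)

```text
time_s: 40.1
ee_pos: [595.5, 9.7, 132.3]
ee_rot: [179.8, 0.0, 89.4]
force: [-0.0, -0.4, 6.2]
gripper_width: 23.5
gripper_force: 25.0
```

carry_out(
  commands=[
    [0, 0, 0, 0, -1.5, 0, -0.7],
    [0, 0, 0, 0, -3, 0, -0.7],
    [0, 0, 0, 0, -3, 0, -0.7],
    [0, 0, 0, 0, -3, 0, -0.7],
  ],
  force=25,
)

```text
time_s: 40.5
ee_pos: [595.3, 9.7, 132.3]
ee_rot: [179.5, 0.0, 89.4]
force: [7.3, -1.0, 3.7]
gripper_width: 23.3
gripper_force: 25.1
```

The bar is against its stop. Releasing and returning to the pin.

carry_out(
  commands=[
    [0, 0, 0, 0, 3, 0, -0.7],
    [0, 0, 0, 0, 3, 0, 0],
    [0, 0, 0, 0, 3, 0, 0],
    [0, 0, 0, 0, 3, 0, 0],
    [0, 0, 0, 0, 3, -40, 0],
    [0, 0, 0, 0, 3, -90, 0],
    [0, 0, 0, -30, -30, -95, 0],
    [0, 0, 0, -65, -65, -95, 0],
    [0, 0, 0, -100, -100, -95, 0],
    [0, 0, 0, -135, -135, -95, 0],
    [0, 0, 0, -170, -170, -95, 0],
    [0, 0, 0, -190, -190, -95, 0],
    [0, 0, 0, -198, -195, -95, 0],
    [0, 0, 0, -198, -195, -95, 0],
    [0, 0, 0, -198, -195, -95, 0],
    [0, 0, 0, -198, -195, -95, 0],
  ],
  force=25,
)

```text
time_s: 42.1
ee_pos: [395.4, -185.2, 225.2]
ee_rot: [180.0, -0.0, 89.5]
force: [-0.2, 0.5, -1.0]
gripper_width: 45.5
gripper_force: 0.0
```

Run:
```python
from h import *
st=state(); print(st['ee_pos'],st['ee_rot'],st['gripper_width'])
```

```text
[ 395.3580373  -185.24597866  225.23495385] [ 1.79996412e+02 -3.48530670e-02  8.94762673e+01] 45.52539454016675
```

carry_out(
  commands=[
    [0, 0, 0, -1, 0, 45, 0],
    [0, 0, 0, -1, 0, 90, 0],
    [0, 0, 0, -1, 0, 130, 0],
    [0, 0, 0, -1, 0, 150, 0],
    [0, 0, 0, -1, 0, 152, 0],
    [0, 0, 0, -1, 0, 152, 0],
    [0, 0, 0, -1, 0, 152, -0.8],
    [0, 0, 0, -1, 0, 152, -0.8],
    [0, 0, 0, -1, 0, 152, -0.8],
    [0, 0, 0, -1, 0, 152, -0.8],
    [0, 0, 0, -1, 0, 152, -0.8],
  ],
  force=25,
)

```text
time_s: 43.2
ee_pos: [394.9, -187.2, 74.1]
ee_rot: [179.9, 0.0, 89.4]
force: [-0.0, 0.4, 3.5]
gripper_width: 17.4
gripper_force: 25.0
```

carry_out(
  commands=[
    [0, 0, 0, 0, 0, -15, -0.8],
    [0, 0, 0, 0, 0, -40, -0.8],
    [0, 0, 0, 0, 0, -80, -0.8],
    [0, 0, 0, 0, 0, -120, -0.8],
    [0, 0, 0, 0, 0, -145, -0.8],
    [0, 0, 0, 35, 16, -145, -0.8],
    [0, 0, 0, 75, 33, -145, -0.8],
    [0, 0, 0, 115, 51, -145, -0.8],
    [0, 0, 0, 155, 69, -145, -0.8],
    [0, 0, 0, 195, 87, -145, -0.8],
    [0, 0, 0, 235, 105, -145, -0.8],
    [0, 0, 0, 275, 123, -145, -0.8],
    [0, 0, 0, 315, 141, -145, -0.8],
    [0, 0, 0, 355, 159, -145, -0.8],
    [0, 0, 0, 395, 177, -145, -0.8],
    [0, 0, 0, 425, 190, -145, -0.8],
    [0, 0, 0, 438, 195.5, -145, -0.8],
    [0, 0, 0, 438, 195.5, -145, -0.8],
    [0, 0, 0, 438, 195.5, -145, -0.8],
  ],
  force=25,
)

```text
time_s: 45.1
ee_pos: [593.9, 247.7, 218.0]
ee_rot: [-179.9, 0.1, 89.4]
force: [0.6, 0.6, -0.9]
gripper_width: 17.5
gripper_force: 25.0
```

Run:
```python
from h import *
st=state(); print(st['ee_pos'],st['ee_rot'],st['gripper_width'])
```

```text
[593.86924806 247.70064707 218.03544812] [-1.79915089e+02  8.32496936e-02  8.93800451e+01] 17.531380896336035
```

carry_out(
  commands=[
    [0, 0, 0, 0.3, 0.5, 15, -0.8],
    [0, 0, 0, 0.3, 0.5, 26, -0.8],
    [0, 0, 0, 0.3, 0.5, 26, -0.8],
    [0, 0, 0, 0.3, 0.5, 26, -0.8],
    [0, 0, 0, 0.3, 0.5, 26, -0.8],
  ],
)

```text
time_s: 45.6
ee_pos: [595.3, 248.9, 193.2]
ee_rot: [179.9, -0.0, 89.4]
force: [0.5, -0.3, -1.2]
gripper_width: 17.3
gripper_force: 25.0
```

Run:
```python
from h import *
for i in range(4): s=grab_frame('side'); st=state(); print(st['ee_pos'])
p=st['ee_pos'];o=np.array((205,205))
print((proj('side',[p[0],p[1],p[2]-63.7])[0]-o)*9,(proj('side',[595.1,249.3,120])[0]-o)*9)
cv2.imwrite('pics/p4.png',patch(s,205,205,60,60,9))
```

```text
[595.36960345 249.06166494 193.29509281]
[595.34776008 249.1539357  193.23291635]
[595.28059663 249.21685718 193.1090303 ]
[595.21869172 249.26256462 192.95465704]
[261.88323943 378.08103116] [263.4385531 398.6003225]
```

View pics/p4.png

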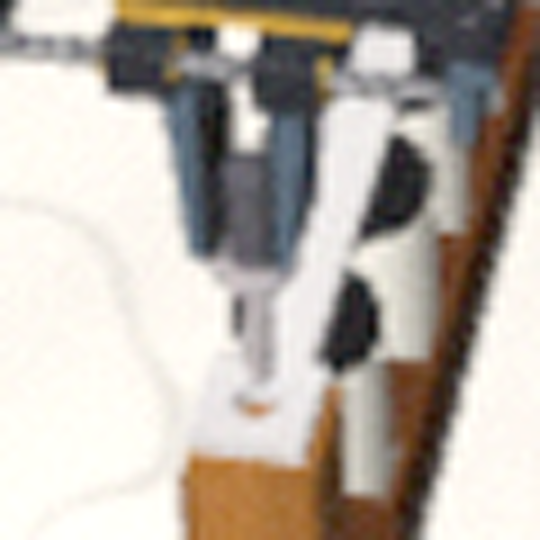

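The tip is at (258,378), straight above the bar hole at (258,402). Lowering with a force check.

carry_out(
  commands=[
    [0, 0, 0, 0, 0, 6, -0.8],
    [0, 0, 0, 0, 0, 12, -0.8],
    [0, 0, 0, 0, 0, 16, -0.8],
    [0, 0, 0, 0, 0, 20, -0.8],
    [0, 0, 0, 0, 0, 25, -0.8],
    [0, 0, 0, 0, 0, 28, -0.8],
    [0, 0, 0, 0, 0, 28, -0.8],
  ],
  force=25,
)

```text
time_s: 46.5
ee_pos: [594.8, 249.1, 163.8]
ee_rot: [-179.9, 0.0, 89.4]
force: [-0.4, 0.1, -1.9]
gripper_width: 17.2
gripper_force: 25.0
```

carry_out(
  commands=[
    [0, 0, 0, 0, 0, 8, -0.8],
    [0, 0, 0, 0, 0, 16, -0.8],
    [0, 0, 0, 0, 0, 22, -0.8],
    [0, 0, 0, 0, 0, 27, -0.8],
    [0, 0, 0, 0, 0, 30, -0.8],
    [0, 0, 0, 0, 0, 32, -0.8],
    [0, 0, 0, 0, 0, 32, -0.8],
  ],
  force=25,
)

```text
time_s: 47.2
ee_pos: [596.1, 249.2, 134.1]
ee_rot: [179.8, -0.0, 89.4]
force: [-0.5, -1.5, 5.0]
gripper_width: 17.6
gripper_force: 25.0
```

carry_out(
  commands=[
    [0, 0, 0, 0, 0, 1.5, -0.8],
    [0, 0, 0, 0, 0, 1.5, -0.8],
  ],
  force=25,
)

```text
time_s: 47.4
ee_pos: [596.9, 249.2, 134.0]
ee_rot: [179.7, -0.1, 89.4]
force: [0.8, -2.1, 10.0]
gripper_width: 17.4
gripper_force: 25.0
```

carry_out(
  commands=[
    [0, 0, 0, 0, 0, -1.5, -0.2],
    [0, 0, 0, 0, 0, -1.5, -0.2],
    [0, 0, 0, 0, 0, -1.5, -0.2],
    [0, 0, 0, 0, 0, -1.5, -0.2],
    [0, 0, 0, 0, 0, -40, -0.2],
    [0, 0, 0, 0, 0, -80, -0.2],
    [0, 0, 0, 0, 0, -120, -0.2],
    [0, 0, 0, 20, -40, -130, -0.2],
    [0, 0, 0, 40, -80, -130, -0.2],
    [0, 0, 0, 60, -120, -130, -0.2],
    [0, 0, 0, 80, -160, -130, -0.2],
    [0, 0, 0, 80, -180, -130, -0.2],
    [0, 0, 0, 80, -180, -130, -0.2],
    [0, 0, 0, 80, -180, -130, -0.2],
  ],
)

```text
time_s: 48.8
ee_pos: [416.2, 331.2, 261.1]
ee_rot: [179.9, -0.0, 89.4]
force: [-0.2, 0.9, -0.0]
gripper_width: 36.5
gripper_force: 0.0
```

Run:
```python
from h import *
s=grab_frame('side');s0=np.load('s0.npy');t=grab_frame('top');t0=np.load('t0.npy')
# compare pin/bar region with the start picture
for n,a,b,(u,v,w,h) in (('pin side',s,s0,(224,232,22,32)),('bar side',s,s0,(240,175,25,60)),('pin top',t,t0,(184,166,18,20)),('bar top',t,t0,(205,168,110,16))):
    d=np.abs(a[v:v+h,u:u+w].astype(int)-b[v:v+h,u:u+w]).max(2); print(n,d.mean().round(1),(d>50).mean().round(3))
print(state()['force'],state()['ee_pos'])
```

```text
pin side 17.1 0.114
bar side 20.8 0.134
pin top 8.6 0.0
bar top 8.7 0.0
[-0.41480414 -0.51751468 -0.16814027] [416.97027461 330.97497124 260.77539299]
```

Run:
```python
from h import *
s=grab_frame('side').astype(int);s0=np.load('s0.npy').astype(int)
d=np.abs(s-s0).max(2); print((d[232:264,224:241]>50).astype(int).sum(0),(d[232:264,224:241]>50).sum(1))
print((d[170:240,230:275]>50).sum(0))
```

```text
[0 0 0 0 0 0 0 0 0 1 1 0 1 0 0 5 6] [1 0 0 1 0 0 0 0 0 0 0 1 1 1 0 0 0 1 1 1 2 1 1 1 1 0 0 0 0 0 0 0]
[ 0  0  0  1  1  1  1  0  0  1  0  1  3  5  2  9 14 15 16 18 19 19 17 13
 11  9  8  2  4  4  0 12 15 16 15 14 21 19 18 17 17 15 17 22 24]
```

The pin matches the start picture in both views and the bar matches in the top view. The side-view differences right of the bar are the tubs and the gripper. Handing in.

```bash
python3 -c "
from workcell import workorder; print(workorder.job_done())"
```

```text
the job is handed in; nothing more can be done
None
```

The job is handed in: all three tubs found stand in the rack with their lids pressed home, the bar is shut and the pin is home; the bar was opened only to about 71°, because a grey bin blocked it further.

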